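# Load a mould into the spring press

### The job

Load the waiting mould into the spring press: with the fingertips press hard on its top board behind the wooden batten until the sprung bed is pushed right down, keep pressing and slide the mould under the rolled lip of the leaf spring until it is fully home against the stop post, then let go so that the bed rises and the mould stays clamped under the leaf. Only press and push it: do not lift or carry the mould, and do not pry the leaf up; leave everything else on the bench where it is.

Things in the scene. Friction and masses are not known exactly. Their poses are not given: they have to be found in the camera images.
- press: Spring press, a fixture screwed to the bench: grey base 270 x 130 x 10 mm, sprung aluminium bed between two aluminium guide rails (inner faces y = +-44 mm, top z = 56 mm), grey stop post at the +x end. Origin: centre of the underside, on the bench top; x runs along the bed towards the post, the direction the mould is slid. Bed x -133 to 95 mm, 78 mm wide, top at z = 38 mm unpressed.
- stop (a point): Centre of the stop post's face that the mould's front must meet: press frame x = 100, y = 0, z = 60 mm. The post is 90 mm wide, 30 mm deep and with the screws on top 111 mm high.
- bed (a joint): Travel of the sprung bed, m: 0 = up (start, mould standing on it), 0.009 = right down on its stop; it never tilts. About 4 N on the mould starts it moving, 1 N more per further mm (about 13 N to the stop). The mould passes under the lip only with the bed 7 mm or more down; with less its front face jams on the lip. Friction of the waxed boards on bed and lip is about 0.25.
- lip (a point): Centre, at rest, of the rolled lip (steel curl 12 mm thick, 60 mm wide across the bed) at the leaf spring's free end; press frame x = 50, y = 0, z = 90.5 mm. Two strips run from it to the top of the post. The unpressed mould's board top is 3.5 mm above this centre; with the bed right down it is 5.5 mm below, and the lip rides up on it, pressing with 3 N.
- leaf (a joint): Upward bend of the leaf spring, rad: 0 = at rest (its limit), about 0.01 with the lip riding on the mould and the bed right down, about 0.10 when the mould is clamped under it and let go. The lip is 56 mm from the bend.
- mould: Mould to load, loose, about 0.32 kg, on the open end of the bed with 2 mm play to each rail: blue silicone halves between plywood boards 120 (x) x 84 x 6 mm, 56 mm high. Origin: centre of its underside, x towards the post (front end x = 60). A wooden batten crosses the top: x -18 to -6, 70 mm wide, 10 mm high. Starts with its front end 19 to 59 mm short of the lip; home, its origin is at press x = 40 mm.
- mould_pad (a point): Where to press: centre of the free top board behind the batten, on its upper face (56 mm above the mould's underside, 94 mm above the bench at the start), 39 mm behind the mould's centre and 21 mm behind the batten's back face. The free part is 42 mm long and 84 mm wide; sliding forward, the fingers push on the batten's back face.
- bottle: Bystander: small off-white bottle with a white cap, 50 mm wide, 115 mm high, beyond the stop post; origin at its base.
- funnel: Bystander: white funnel standing on its rim, 74 mm wide, 66 mm high, beside the press on the side away from the robot; origin at its base.
- cast: Bystander: red cast knob, 55 mm wide, 44 mm high, beside the press on the robot's side; origin at its base.

How it is judged:
By the outcome, as a careful person would: the job done as asked, in the order asked, and still so for the second after the job is handed in, with the robot touching nothing.
It also fails if it takes over 38 s, if anything falls off the work surface, if the arm or the gripper's body presses on something with over 40 N, if the wrist force passes 120 N, or if a joint passes its speed limit or range.

### The arm

A 6-joint arm with a two-finger parallel gripper is mounted at the origin on a cart in front of the work surface, level with it; the furniture and walls round the work are solid. World frame = base frame: x ahead of the robot, y to its left, z up, the work surface at z = 0. Lengths are in mm, angles in degrees, forces in N, time in s.
With the tool pointing down it reaches from about 325 to 775 mm from the base axis. Payload 5.5 kg.
Tool frame: the origin (TCP) lies midway between the tips of the shut fingers; the grasp point (between the pads) lies 19 mm behind it (hold_point_z is the distance from the TCP to the grasp point, in mm); z points along the fingers, y is the direction in which the jaws open and shut (so a half turn about z gives the same grasp; the last joint's range is limited). The gripper opens to 85 mm and grips with 20 to 120 N. Pads are 22 mm wide; open, the fingers measure 114 mm over their backs; the gripper's body (76 mm by 85 mm) begins 54 mm behind the grasp point. The pads swing forward as they close: fully open they stand 13 mm farther back than shut.
Start: joints at [-70.915, 5.22, 70.514, -0, 104.267, -3.249], TCP at [228.003, -555.006, 231.275] pointing down, gripper open.
Joint ranges: [-164.24, 164.24], [-49.07, 125.15], [9.68, 141.18], [-86.29, 266.29], [3.28, 154.24], [-151.56, 151.56]. Speed limits (degrees/s): [147.25, 147.25, 172.46, 180, 180, 180].

### API

Orientations are given as [roll, pitch, yaw] about the fixed x, y, z axes, in that order (R = Rz(yaw) Ry(pitch) Rx(roll)).
In Python, from plant import * gives the robot as it stands.
- The arm moves only by the tool move_arm, never from a script. Its arguments are lists of equal length, an entry for each row: "fingers": the closure, from -1 (fully open) to 1 (shut); "linear": the shift along the world's x, y, z in mm, a list of three; "turn": the turn, a rotation vector about the world's x, y, z in rad, a list of three. A call has 1 to 8 rows; each row is the pose to reach, as a shift and turn from the pose measured when the call began; what a row does not reach only later rows make up. A row lasts 1/10 s, in which the tool goes at most 50 mm and 8.59 degrees, less where a joint would pass 70% of its speed; a pose out of reach is approached as far as the arm can. A call with a gripper value outside its range is refused whole. The fingers move at their own pace and stop on an object; "squeeze" is the grip in N (left out, the last holds). Time passes only in rows, so rows that repeat a pose let the fingers close. It gives the time, the measured TCP pose, the force and the opening at its end, in the units of the state.
- observe(): the state, without advancing time (a new reading comes with each control period).
- camera(name): name is "scene" or "top" or "wrist"; returns (picture, depth): 420x560x3 uint8, red, green, blue; 420x560 float32, mm along the optical axis (not along the pixel's ray), 0 where there is no reading.
- get_calibration(name): a dict with "fov_y" (degrees; the focal length in pixels is half the picture's height over the tangent of half this angle, whatever the lens; pixels are square), "cx", "cy" (the principal point, pixels), "rvec" (rotation vector, rad) and "tvec" (3), from world to camera coordinates, as OpenCV has them. Camera axes: x right, y down, z forward; pixel columns grow to the right and rows downward; lengths in mm; the calibration is good to about 2 mm. A picture is of the moment at which its call begins: read the wrist's pose just before it. get_calibration takes no time and is no camera call; for the wrist camera it gives the pose at the moment of the call.
- finish_job(): hands the job in, once; it reports no verdict.
Trained networks look in the newest picture that a camera, given by its name, has taken for a name from the list of things; names that differ only in an ending like _2 or _b are one class to them, and where a whole thing is asked for, a point or a joint stands for the part that bears it (a point fixed in the world has none). Each returns a list of dicts, best first, with "p" (0 to 1); they miss things now and then, are a little off and sometimes report something else, mostly with a low value. They report only what shows in the picture. A call takes as long as a camera call.
- outline_of(camera, query): "pixels" (420x560 bool, what is visible of it) and "box" ([left, top, right, bottom] in pixels, round what is visible of it).
The state is a dict: "t": time; "joint_pos": joint angles; "joint_vel": joint speeds; "joint_efforts": joint torques, N m; "tcp_pos": TCP position; "tool_rot": TCP orientation; "force": force on the tool from outside, world axes, zero at the start; "wrist_torque": the same for the moment, N m; "finger_gap": finger opening in mm.
Only numpy, scipy, OpenCV 4.12 (cv2) and the standard library are available. Lean on these libraries where they do the work, as an engineer would, in place of code of your own. Each camera call takes 0.05 s, during which the arm holds its last target. There are 200 camera calls.

## Working session

There is one attempt and no reset: what is moved stays moved. The work goes in short steps, Python scripts to look and compute and a tool call to move; the robot and the scene stay as the last step left them, time stands still between calls to the robot, and variables do not carry over. Pictures are saved under pics/ and viewed, about 8 in all and at most 12, crops included, and the job is handed in when it is done.

Besides the shell and the picture viewer there is one more tool, called by a JSON object that holds its "api" and its "payload", one argument or row to a line. move_arm: Moves the arm, as the interface text tells. Its arguments: {"type":"object","properties":{"fingers":{"type":"array","items":{"type":"number"}},"linear":{"type":"array","items":{"type":"array","items":{"type":"number"}}},"turn":{"type":"array","items":{"type":"array","items":{"type":"number"}}},"squeeze":{"type":"number"}},"required":["fingers","linear","turn"]}

```bash
mkdir -p pics; cat > h.py <<'E'
from plant import *
import numpy as np, cv2
def cal(n):
    c=get_calibration(n); f=210/np.tan(np.radians(c["fov_y"])/2)
    return f,c["cx"],c["cy"],cv2.Rodrigues(np.array(c["rvec"],float))[0],np.array(c["tvec"],float).ravel()
def cloud(n,d):
    f,cx,cy,R,t=cal(n); v,u=np.mgrid[:420,:560]
    P=np.stack([(u-cx)/f*d,(v-cy)/f*d,d],-1)
    return (P-t)@R
E
python3 - <<'E'
from h import *
s=observe(); print(s["t"],s["tcp_pos"],s["tool_rot"],s["force"],s["finger_gap"])
for n in("top","scene"):
    p,d=camera(n); cv2.imwrite(f"pics/{n}0.png",p[:,:,::-1]); W=cloud(n,d); np.save(n+"0.npy",W)
    for q in("press","mould","cast","funnel","bottle"):
        for o in outline_of(n,q)[:1]:
            m=o["pixels"]&(d>0); X=W[m]; print(n,q,round(o["p"],2),o["box"],X.mean(0).round(),np.percentile(X,[2,98],0).round().tolist())
            if q in("mould","press"): np.save(f"{n}_{q}.npy",o["pixels"])
E
```

```text
0.0 [ 227.87835076 -554.73720701  230.13316192] [-1.79886879e+02 -5.21131956e-03  2.23298003e+01] [ 0.55407721 -0.08223562  0.62925921] 85.4762143893932
top press 0.82 [220.2, 184.8, 357.6, 266.1] [506.  54.  52.] [[443.0, -105.0, 7.0], [587.0, 149.0, 109.0]]
top mould 0.87 [277.4, 194.6, 347.4, 244.0] [525. -23.  93.] [[481.0, -81.0, 44.0], [568.0, 35.0, 105.0]]
top cast 0.73 [260.8, 263.0, 284.0, 285.8] [413.  58.  20.] [[390.0, 34.0, 3.0], [437.0, 82.0, 46.0]]
top funnel 0.74 [277.0, 152.8, 305.1, 187.2] [638.  13.  22.] [[608.0, -18.0, 6.0], [673.0, 43.0, 61.0]]
top bottle 0.73 [175.8, 236.0, 205.4, 258.9] [465. 211.  86.] [[444.0, 192.0, 12.0], [487.0, 237.0, 117.0]]
scene press 0.96 [247.6, 183.6, 357.3, 286.7] [485.  94.  53.] [[439.0, -95.0, 5.0], [558.0, 159.0, 107.0]]
scene mould 0.56 [288.3, 163.1, 345.0, 226.7] [517. -12.  81.] [[478.0, -82.0, 40.0], [566.0, 39.0, 103.0]]
scene cast 0.63 [328.6, 243.6, 362.0, 277.5] [407.  67.  18.] [[385.0, 43.0, 0.0], [434.0, 85.0, 43.0]]
scene funnel 0.83 [241.7, 182.2, 277.2, 220.5] [632.  24.  20.] [[606.0, -19.0, -1.0], [667.0, 48.0, 62.0]]
scene bottle 0.76 [259.6, 255.6, 289.7, 317.1] [458. 229.  65.] [[441.0, 204.0, 6.0], [484.0, 243.0, 114.0]]
```

```bash
python3 - <<'E'
from h import *
W=np.load("top0.npy")
m=np.load("top_mould.npy"); X=W[m]; z=X[:,2]
print(np.histogram(z,bins=range(30,116,4)))
T=X[(z>86)&(z<112)]; r=cv2.minAreaRect(T[:,:2].astype(np.float32)); print("board",r)
W2=W[(W[...,0]>420)&(W[...,0]<640)&(W[...,1]>-150)&(W[...,1]<200)]
for a,b in((99,106),(106,116),(48,60)):
    Q=W2[(W2[:,2]>a)&(W2[:,2]<b)]; print(a,len(Q),cv2.minAreaRect(Q[:,:2].astype(np.float32)))
p=np.load("top_press.npy")|m;Q=W[p];Q=Q[(Q[:,2]>46)&(Q[:,2]<60)]
r2=cv2.minAreaRect(Q[:,:2].astype(np.float32));print("rails",r2)
i=cv2.imread("pics/top0.png")[140:300,150:380]; j=cv2.imread("pics/scene0.png")[150:330,220:400]
cv2.imwrite("pics/c1.png",np.hstack([cv2.resize(i,(460,320),interpolation=2),cv2.resize(j,(320,320),interpolation=2)]))
E
```

```text
(array([   0,    1,   20,   49,    9,    2,    2,    0,    0,    0,    0,
          0,    0,    0,   40, 1094, 1253,   84,  163,   30,    0]), array([ 30,  34,  38,  42,  46,  50,  54,  58,  62,  66,  70,  74,  78,
        82,  86,  90,  94,  98, 102, 106, 110, 114]))
board ((525.6969604492188, -23.861228942871094), (84.23390197753906, 119.6281509399414), 9.589401245117188)
99 767 ((534.0242309570312, 48.088157653808594), (124.2315902709961, 224.03160095214844), 14.481828689575195)
106 405 ((543.9403686523438, 49.13804626464844), (124.19546508789062, 218.0782470703125), 9.199915885925293)
48 1176 ((544.6843872070312, 55.9986572265625), (172.89752197265625, 313.81268310546875), 9.715092658996582)
rails ((519.3055419921875, 20.2548828125), (110.7424087524414, 248.42103576660156), 9.820094108581543)
```

View pics/c1.png

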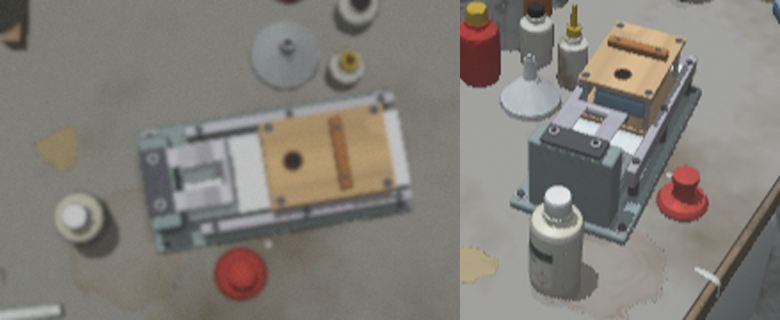

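The top crop shows the press with its post at the left (world +y). The mould sits at the right, with the batten near crop (340,150). The slide direction is about 9.7° off +y, towards −x, and the pad point is at about (532,−62). I'll move above it with the fingers shut and the jaws across the slide.

{"api": "move_arm", "payload": {
  "fingers": [1,1,1,1,1,1,1,1],
  "linear": [
    [26,42,0],
    [52,84,0],
    [78,126,0],
    [104,169,0],
    [130,211,0],
    [156,253,0],
    [182,295,0],
    [208,337,0]
  ],
  "turn": [
    [0,0,0.14],
    [0,0,0.28],
    [0,0,0.42],
    [0,0,0.56],
    [0,0,0.7],
    [0,0,0.84],
    [0,0,0.98],
    [0,0,1.12]
  ],
  "squeeze": 40
}}

```text
t: 1.4
tcp_pos: [436.7, -216.2, 231.6]
tool_rot: [179.9, 0.0, 86.8]
force: [0.2, -0.4, 0.4]
finger_gap: 0.2
```

```bash
python3 - <<'E'
from h import *
s=observe(); print(s["t"],s["tcp_pos"],s["tool_rot"],s["force"],s["finger_gap"],s["joint_pos"])
W=np.load("top0.npy"); a=np.radians(9.7);u=np.array([-np.sin(a),np.cos(a)]);v=np.array([np.cos(a),np.sin(a)])
c=np.array([525.7,-23.9])
for lo,hi in((2,18),(46,60),(95,103),(103,116)):
    Q=W[(W[...,2]>lo)&(W[...,2]<hi)]; q=(Q[:,:2]-c); A=q@u;B=q@v; k=(abs(B)<72)&(A>-120)&(A<220)
    A=A[k];B=B[k]; print(lo,len(A),np.percentile(A,[.5,2,50,98,99.5]).round(1),np.percentile(B,[1,99]).round(1))
    print(np.histogram(A,bins=np.arange(-120,221,10))[0])
E
```

```text
1.4 [ 436.67120888 -216.16353776  231.63014221] [1.79946559e+02 2.63776384e-02 8.68235848e+01] [ 0.24389336 -0.40585573  0.41068932] 0.20615645112298223 [-3.03386005e+01 -1.22164925e+01  8.72149446e+01  9.60422108e-04
  1.04941958e+02 -2.71619495e+01]
2 1946 [-118.1 -112.6   96.2  215.1  218.1] [-70.6  70.7]
[ 54  59  48  38  47  42  39  40  42  36  40  36  36  41  38  43  39  45
  62  56  56  57  59  57  59  91 156  78  72  77  74  79  80  70]
46 1129 [-80.6 -77.2  32.9 130.6 146.7] [-54.  56.]
[ 0  0  0  9 55 43 51 51 54 46 49 48 50 50 44 48 48 61 57 58 57 58 58 51
 57 19  5  1  1  0  0  0  0  0]
95 1642 [-58.6 -56.1  53.2 173.  176.7] [-42.1  43.2]
[  0   0   0   0   0   0  67  64  69  65  59  95  63  74  75  82  83  78
   0   0   0  82  96  93  95  83  98 104  64  53   0   0   0   0]
103 671 [-17.5 -16.7 159.2 177.4 177.9] [-33.1  32.3]
[  0   0   0   0   0   0   0   0   0   0 106  49   0   0   0   0   0   0
   0   0   0   0   0   0   3  16  25 153 180 139   0   0   0   0]
```

{"api": "move_arm", "payload": {
  "fingers": [1,1,1,1,1,1,1,1],
  "linear": [
    [24,39,-10],
    [48,78,-30],
    [72,117,-55],
    [95,157,-80],
    [95,157,-105],
    [95,157,-120],
    [95,157,-120],
    [95,157,-120]
  ],
  "turn": [
    [0,0,0.1],
    [0,0,0.2],
    [0,0,0.225],
    [0,0,0.225],
    [0,0,0.225],
    [0,0,0.225],
    [0,0,0.225],
    [0,0,0.225]
  ]
}}

```text
t: 2.2
tcp_pos: [531.6, -60.2, 112.6]
tool_rot: [179.9, 0.1, 99.6]
force: [-0.3, 0.1, 0.4]
finger_gap: 0.0
```

```bash
python3 - <<'E'
from h import *
o=[]
for n in("scene","wrist"):
    p,d=camera(n); o.append(p[:,:,::-1]); 
    np.save(n+"1.npy",cloud(n,d))
s=observe(); print(s["t"],s["tcp_pos"],s["tool_rot"],s["force"])
cv2.imwrite("pics/c2.png",np.hstack([cv2.resize(o[0][130:310,220:400],(400,400),interpolation=2),cv2.resize(o[1],(400,300))[:300].copy() if 0 else cv2.copyMakeBorder(cv2.resize(o[1],(400,300)),0,100,0,0,0)]))
E
```

```text
2.3 [532.30615091 -60.30000581 113.78813642] [1.79774381e+02 9.72898299e-02 9.96217131e+01] [ 0.22135172  0.1012831  -0.1511171 ]
```

View pics/c2.png

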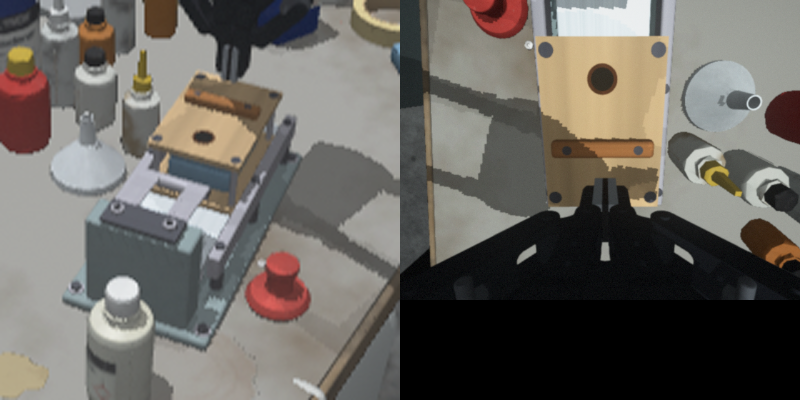

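The wrist view shows the shut fingers at about (605,190), centred over the free board behind the batten at about (600,148). Now I'll press down.

{"api": "move_arm", "payload": {
  "fingers": [1,1,1,1,1,1,1,1],
  "linear": [
    [0,0,-10],
    [0,0,-16],
    [0,0,-19],
    [0,0,-21],
    [0,0,-23],
    [0,0,-25],
    [0,0,-27],
    [0,0,-27]
  ],
  "turn": [
    [0,0,0],
    [0,0,0],
    [0,0,0],
    [0,0,0],
    [0,0,0],
    [0,0,0],
    [0,0,0],
    [0,0,0]
  ]
}}

```text
t: 3.1
tcp_pos: [532.8, -60.5, 88.7]
tool_rot: [179.7, 0.2, 99.6]
force: [-3.1, -0.4, 10.1]
finger_gap: -0.1
```

{"api": "move_arm", "payload": {
  "fingers": [1,1,1,1,1,1],
  "linear": [
    [0,0,-2],
    [0,0,-4],
    [0,0,-5],
    [0,0,-6],
    [0,0,-7],
    [0,0,-7]
  ],
  "turn": [
    [0,0,0],
    [0,0,0],
    [0,0,0],
    [0,0,0],
    [0,0,0],
    [0,0,0]
  ]
}}

```text
t: 3.7
tcp_pos: [533.7, -60.6, 85.1]
tool_rot: [179.5, 0.2, 99.6]
force: [-4.0, -0.0, 14.5]
finger_gap: -0.1
```

{"api": "move_arm", "payload": {
  "fingers": [1,1,1,1],
  "linear": [
    [0,0,-3],
    [-1,0,-5],
    [-1,0,-6],
    [-1,0,-6]
  ],
  "turn": [
    [0,0,0],
    [0,0,0],
    [0,0,0],
    [0,0,0]
  ]
}}

```text
t: 4.1
tcp_pos: [534.8, -60.7, 84.8]
tool_rot: [179.1, 0.4, 99.7]
force: [-5.3, 0.4, 21.6]
finger_gap: 0.2
```

{"api": "move_arm", "payload": {
  "fingers": [1,1,1,1,1,1,1,1],
  "linear": [
    [-1.5,2,-6],
    [-2,5,-6.5],
    [-2.5,8,-6.5],
    [-3,11,-6.5],
    [-3.5,14,-6.5],
    [-4,17,-6.5],
    [-4.5,20,-6.5],
    [-5,23,-6.5]
  ],
  "turn": [
    [0,0,0],
    [0,0,0],
    [0,0,0],
    [0,0,0],
    [0,0,0],
    [0,0,0],
    [0,0,0],
    [0,0,0]
  ]
}}

```text
t: 4.9
tcp_pos: [532.5, -41.2, 84.9]
tool_rot: [178.6, 0.9, 99.5]
force: [-5.5, -10.2, 23.5]
finger_gap: 0.1
```

```bash
python3 - <<'E'
from h import *
o=[]
for n in("scene","wrist"):
    p,d=camera(n); o.append(p[:,:,::-1]); 
s=observe(); print(s["t"],s["tcp_pos"],s["tool_rot"],s["force"])
cv2.imwrite("pics/c3.png",np.hstack([cv2.resize(o[0][150:290,240:380],(400,400),interpolation=2),cv2.copyMakeBorder(cv2.resize(o[1],(400,300)),0,100,0,0,0)]))
E
```

```text
5.0 [532.46240218 -40.64245115  84.91316418] [178.57683461   0.81515889  99.5592608 ] [-4.87486364 -8.37129259 22.95955933]
```

View pics/c3.png

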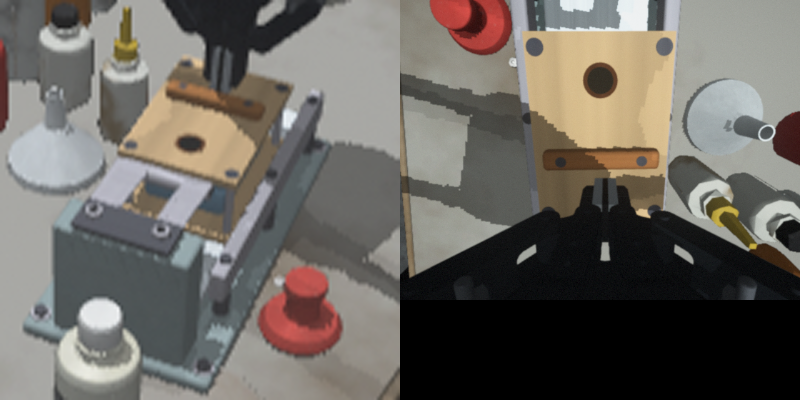

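The mould moves with the fingers and its board top is still level. The front, at about (600,30) in the wrist view, is just short of the lip. Continue under the lip.

{"api": "move_arm", "payload": {
  "fingers": [1,1,1,1,1,1,1,1],
  "linear": [
    [-2,5,-7],
    [-2.5,8,-7.5],
    [-3,11,-7.5],
    [-4,14,-7.5],
    [-4.5,17,-7.5],
    [-5,20,-7.5],
    [-5.5,23,-7.5],
    [-6,26,-7.5]
  ],
  "turn": [
    [0.003,0.006,0],
    [0.005,0.012,0],
    [0.01,0.02,0],
    [0.01,0.025,0],
    [0.01,0.025,0],
    [0.01,0.025,0],
    [0.01,0.025,0],
    [0.01,0.025,0]
  ]
}}

```text
t: 5.8
tcp_pos: [530.4, -18.0, 84.9]
tool_rot: [179.2, 0.5, 99.4]
force: [-0.6, -9.5, 24.4]
finger_gap: 0.0
```

{"api": "move_arm", "payload": {
  "fingers": [1,1,1,1,1,1,1,1],
  "linear": [
    [-1,5,-7],
    [-2,8,-7],
    [-2.5,11,-7],
    [-3,14,-7],
    [-3.5,17,-7],
    [-4,20,-7],
    [-4.5,23,-7],
    [-5,26,-7]
  ],
  "turn": [
    [0.003,0.006,0],
    [0.005,0.012,0],
    [0.01,0.015,0],
    [0.01,0.015,0],
    [0.01,0.015,0],
    [0.01,0.015,0],
    [0.01,0.015,0],
    [0.01,0.015,0]
  ]
}}

```text
t: 6.6
tcp_pos: [528.9, 4.5, 84.9]
tool_rot: [179.4, 0.3, 99.3]
force: [-2.4, -12.1, 24.9]
finger_gap: -0.0
```

```bash
python3 - <<'E'
from h import *
o=[]
for n in("scene","wrist"):
    p,d=camera(n); o.append(p[:,:,::-1]); 
s=observe(); print(s["t"],s["tcp_pos"],s["tool_rot"],s["force"])
cv2.imwrite("pics/c4.png",np.hstack([cv2.resize(o[0][150:290,240:380],(400,400),interpolation=2),cv2.copyMakeBorder(cv2.resize(o[1],(400,300)),0,100,0,0,0)]))
E
```

```text
6.7 [528.77854247   4.87890378  84.89294101] [179.39901235   0.29590555  99.34972958] [ -2.61791842 -10.49057128  24.34447187]
```

View pics/c4.png

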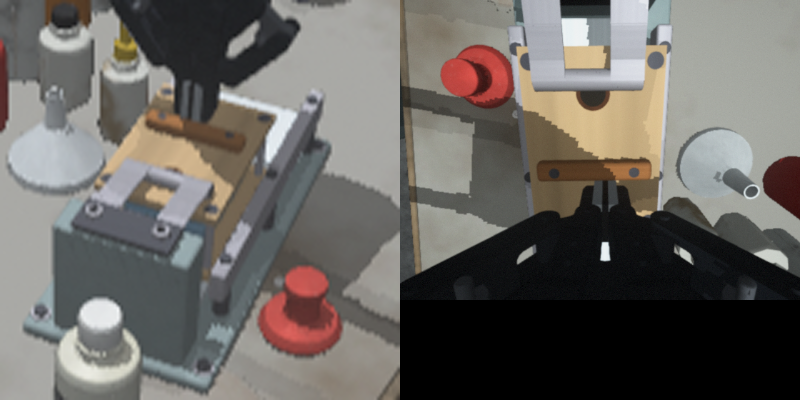

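The mould is under the lip, with the lip at about (590,80) in the wrist view over the board's dark hole. About 20 mm remain.

{"api": "move_arm", "payload": {
  "fingers": [1,1,1,1,1,1],
  "linear": [
    [-1,5,-7],
    [-2,8,-7],
    [-2.5,11,-7],
    [-3,14,-7],
    [-3.5,17,-7],
    [-3.5,19,-7]
  ],
  "turn": [
    [0,0.002,0],
    [0.005,0.005,0],
    [0.005,0.005,0],
    [0.005,0.005,0],
    [0.005,0.005,0],
    [0.005,0.005,0]
  ]
}}

```text
t: 7.3
tcp_pos: [526.7, 18.9, 84.9]
tool_rot: [179.4, 0.6, 99.2]
force: [-13.2, -18.0, 29.7]
finger_gap: -0.2
```

{"api": "move_arm", "payload": {
  "fingers": [1,1,1,1],
  "linear": [
    [-2,5,-6.5],
    [-3,8,-6.5],
    [-4,10,-6.5],
    [-4,11,-6.5]
  ],
  "turn": [
    [0,0,0],
    [0,0,0],
    [0,0,0],
    [0,0,0]
  ]
}}

```text
t: 7.7
tcp_pos: [525.3, 26.2, 84.9]
tool_rot: [178.9, 1.1, 99.0]
force: [-6.5, -13.4, 24.9]
finger_gap: 0.2
```

```bash
python3 - <<'E'
from h import *
o=[]
for n in("scene","wrist","top"):
    p,d=camera(n); o.append(p[:,:,::-1]); np.save(n+"2.npy",cloud(n,d))
s=observe(); print(s["t"],s["tcp_pos"],s["tool_rot"],s["force"])
cv2.imwrite("pics/c5.png",np.hstack([cv2.resize(o[0][150:290,240:380],(400,400),interpolation=2),cv2.resize(o[1][:260,120:380],(400,400),interpolation=2)]))
E
```

```text
7.85 [525.26469299  26.33911045  84.95995623] [178.92612527   1.05378433  99.04386406] [ -5.64213322 -12.32694065  24.77162438]
```

View pics/c5.png

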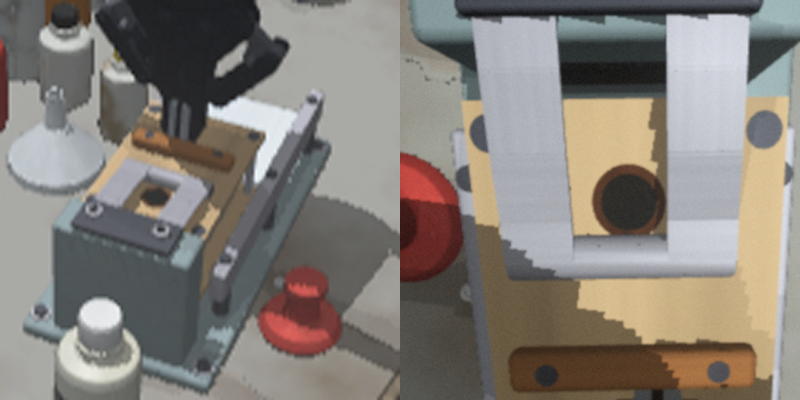

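The front edge, at wrist row 97, hasn't reached the post face yet. The gap from lip to batten looks like 15–19 mm, against 10 mm when home. Push on.

{"api": "move_arm", "payload": {
  "fingers": [1,1,1,1,1,1],
  "linear": [
    [-2,5,-6.5],
    [-2.5,7,-6.5],
    [-3,9,-6.5],
    [-3.5,11,-6.5],
    [-3.5,12,-6.5],
    [-3.5,12,-6.5]
  ],
  "turn": [
    [0.005,0.01,0.003],
    [0.01,0.02,0.005],
    [0.01,0.02,0.01],
    [0.01,0.02,0.01],
    [0.01,0.02,0.01],
    [0.01,0.02,0.01]
  ]
}}

```text
t: 8.45
tcp_pos: [523.9, 34.5, 84.9]
tool_rot: [179.6, 0.8, 99.5]
force: [-7.8, -13.0, 25.6]
finger_gap: -0.2
```

{"api": "move_arm", "payload": {
  "fingers": [1,1,1,1,1,1],
  "linear": [
    [-2,5,-6.5],
    [-2.5,7,-6.5],
    [-3,9,-6.5],
    [-3,10,-6.5],
    [-3,10,-6.5],
    [-3,10,-6.5]
  ],
  "turn": [
    [0,0,0],
    [0,0.01,0],
    [0,0.01,0],
    [0,0.01,0],
    [0,0.01,0],
    [0,0.01,0]
  ]
}}

```text
t: 9.05
tcp_pos: [523.6, 36.6, 85.0]
tool_rot: [179.8, 1.6, 99.2]
force: [-5.7, -27.5, 26.0]
finger_gap: 0.3
```

```bash
python3 - <<'E'
from h import *
o=[]
for n in("scene","wrist","top"):
    p,d=camera(n); o.append(p[:,:,::-1]); np.save(n+"3.npy",cloud(n,d))
s=observe(); print(s["t"],s["tcp_pos"],s["tool_rot"],s["force"])
cv2.imwrite("pics/c6.png",np.hstack([cv2.resize(o[0][150:290,240:380],(400,400),interpolation=2),cv2.resize(o[1][:260,120:380],(400,400),interpolation=2)]))
E
```

```text
9.2 [523.55281426  36.58210802  84.97279428] [179.80149914   1.61252614  99.19578944] [ -5.78425614 -27.60552803  25.34026423]
```

View pics/c6.png

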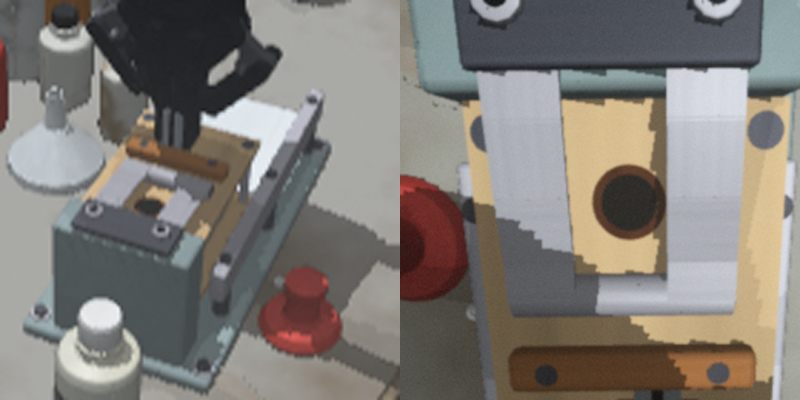

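The forward force jumped to 27 N and the motion stopped. The front edge meets the post line at row 97 and the lip-to-batten gap is about 8–9 mm, so the mould is home. I'll release by easing the push, then lifting straight up.

{"api": "move_arm", "payload": {
  "fingers": [1,1,1,1,1,1,1,1],
  "linear": [
    [-0.5,3,-5],
    [-0.5,2,-3],
    [-0.5,2,-1],
    [-0.5,2,1],
    [-0.5,1.5,3],
    [-0.5,1,5],
    [0,0.5,7],
    [0,0.5,10]
  ],
  "turn": [
    [0,0,0],
    [0,0,0],
    [0,0,0],
    [0,0,0],
    [0,0,0],
    [0,0,0],
    [0,0,0],
    [0,0,0]
  ]
}}

```text
t: 10.0
tcp_pos: [523.3, 36.3, 94.2]
tool_rot: [179.9, 1.7, 99.2]
force: [1.5, -5.1, -3.4]
finger_gap: -0.2
```

{"api": "move_arm", "payload": {
  "fingers": [1,1,1,1,1,1,1,1],
  "linear": [
    [0,-1,1],
    [0.5,-3,3],
    [0.5,-3,8],
    [0.5,-3,25],
    [0.5,-3,60],
    [0.5,-3,100],
    [0.5,-3,120],
    [0.5,-3,120]
  ],
  "turn": [
    [0,0,0],
    [0,0,0],
    [0,0,0],
    [0,0,0],
    [0,0,0],
    [0,0,0],
    [0,0,0],
    [0,0,0]
  ]
}}

```text
t: 10.8
tcp_pos: [525.2, 33.6, 219.2]
tool_rot: [179.4, 1.7, 99.2]
force: [0.4, 0.6, -0.6]
finger_gap: -0.0
```

{"api": "move_arm", "payload": {
  "fingers": [1,1,1,1,1],
  "linear": [
    [0,-50,0],
    [0,-100,0],
    [0,-130,0],
    [0,-130,0],
    [0,-130,0]
  ],
  "turn": [
    [0,0,0],
    [0,0,0],
    [0,0,0],
    [0,0,0],
    [0,0,0]
  ]
}}

```text
t: 11.3
tcp_pos: [524.8, -96.4, 217.8]
tool_rot: [179.5, 1.6, 99.1]
force: [0.5, 0.2, -0.3]
finger_gap: -0.1
```

```bash
python3 - <<'E'
from h import *
o=[]; a=np.radians(9.7);u=np.array([-np.sin(a),np.cos(a)]);v=np.array([np.cos(a),np.sin(a)]);c=np.array([525.7,-23.9])
for n in("scene","top"):
    p,d=camera(n); o.append(p[:,:,::-1]); W=cloud(n,d)
    for q in("mould","cast","funnel","bottle"):
        for r in outline_of(n,q)[:1]:
            X=W[r["pixels"]&(d>0)]; print(n,q,round(r["p"],2),X.mean(0).round(),np.percentile(X,[2,98],0).round().tolist())
            if q=="mould" and n=="top":
                X=X[X[:,2]>86]; A=(X[:,:2]-c)@u;B=(X[:,:2]-c)@v; print("along",np.percentile(A,[.5,2,98]),"B",np.percentile(B,[1,99]))
                k=abs(A-np.percentile(A,2)-12)<10; print("rear board z",np.median(X[k,2]))
s=observe(); print(s["t"],s["tcp_pos"],s["force"])
cv2.imwrite("pics/c7.png",np.hstack([cv2.resize(o[0][150:290,240:380],(400,400),interpolation=2),cv2.resize(o[1][165:285,210:360],(400,320),interpolation=2)[:320] if 0 else cv2.copyMakeBorder(cv2.resize(o[1][165:285,210:360],(400,320),interpolation=2),0,80,0,0,0)]))
E
```

```text
scene mould 0.98 [506.  50.  84.] [[468.0, 6.0, 38.0], [555.0, 106.0, 100.0]]
scene cast 0.9 [408.  67.  19.] [[387.0, 44.0, 3.0], [433.0, 85.0, 44.0]]
scene funnel 0.64 [632.  25.  21.] [[607.0, -13.0, -1.0], [668.0, 49.0, 63.0]]
scene bottle 0.86 [458. 229.  65.] [[441.0, 206.0, 6.0], [482.0, 243.0, 115.0]]
top mould 0.83 [513.  55.  89.] [[468.0, 4.0, 39.0], [557.0, 120.0, 102.0]]
along [ 28.74938772  30.04730565 144.80980948] B [-38.7788327   43.80667617]
rear board z 90.6222880163954
top cast 0.84 [411.  60.  18.] [[385.0, 34.0, -2.0], [437.0, 86.0, 46.0]]
top funnel 0.62 [638.  13.  22.] [[609.0, -21.0, 5.0], [672.0, 43.0, 63.0]]
top bottle 0.6 [465. 212.  87.] [[445.0, 192.0, 19.0], [489.0, 238.0, 117.0]]
11.8 [525.26480981 -95.97091229 219.2366445 ] [ 0.51207815  0.06231624 -0.4128515 ]
```

View pics/c7.png

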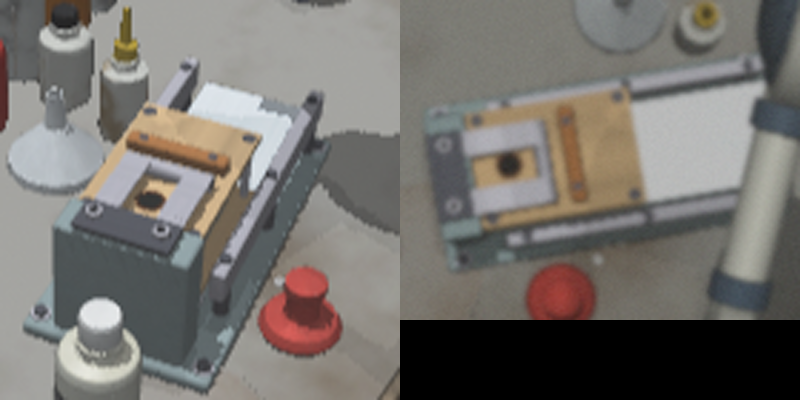

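```bash
python3 -c "
from plant import *
print(finish_job())"
```

```text
the job is handed in; nothing more can be done
None
```

The mould is loaded and clamped under the leaf, and I handed the job in at about 12 s.

**What I did:** With the shut fingertips I pressed behind the batten at about 22–30 N. The bed was right down, with the board top at about z = 85 mm. Holding that press, I slid the mould under the lip until the forward force jumped to 27 N and it stopped at the post. I then eased the push, lifted straight up and backed the arm away.

**Last checks:**
- **Position:** The mould travelled about 87 mm; I had estimated 86–87 mm to home from the first pictures. That is good to only 1–2 mm.
- **Clamp:** After release the board top is at about z = 91 mm. That is up from 85 mm and close to the 90 mm expected with the leaf bent about 0.10 rad. The lip lies on the board.
- **Bystanders:** The cast, funnel and bottle are where they were, within measurement noise.
- **Robot:** It was clear of everything, with readings under 1 N.

**Disagreements:** My forward travel of the fingers came to about 98 mm against the mould's 87 mm. I put the difference down to the fingers slipping on the board before they met the batten. There was a brief force rise part-way along (about 18 N forward, 13 N sideways), which fell again as I kept pushing.

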